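Load, shut and pin a hinged drill jig

ROBOT

A 6-joint arm with a two-finger parallel gripper is mounted at the origin on a cart in front of the work surface, level with it; the furniture and walls round the work are solid. World frame = base frame: x ahead of the robot, y to its left, z up, the work surface at z = 0. Lengths are in m, angles in rad, forces in N, time in s.
With the tool pointing down it reaches from about 0.375 to 0.975 m from the base axis. Payload 3.8 kg.
Tool frame: the origin (TCP) lies at the very end of the fingers, on their centre line; the grasp point (between the pads) lies 19 mm behind it; z points along the fingers, y is the direction in which the jaws open and shut (so a half turn about z gives the same grasp; the last joint's range is limited). The gripper opens to 85 mm and grips with 20 to 120 N. Pads are 22 mm wide; open, the fingers measure 114 mm over their backs; the gripper's body (76 mm by 85 mm) begins 54 mm behind the grasp point. The pads swing forward as they close: fully open they stand 13 mm farther back than shut.
Start: joints at [1.116, 0.264, 1.604, -0, 1.274, -0.037], TCP at [0.274, 0.617, 0.231] pointing down, gripper open.
Joint ranges: [-2.63, 2.63], [-0.94, 2.18], [0.31, 2.57], [-1.31, 4.45], [0, 2.66], [-2.55, 2.55]. Speed limits (rad/s): [2.57, 2.57, 3.14, 3.14, 3.14, 3.14].

INTERFACE

Orientations are given as a rotation vector (axis times angle).
In Python, from workcell import read_state, read_camera, camera_info, finish_job gives the robot as it stands. The module is installed in compiled form; this text tells all that it offers.
- The arm moves only by the tool play_rows, never from a script. Its argument "motion" is a list of rows, each a list of 5 numbers: the shift along the tool's x, y, z in units of 1000 mm (1.0 is 1000 mm), then the turn about the tool's z in units of 2 pi rad (1.0 is 2 pi rad), then the finger opening in mm, from 0 to 85.4. A call has 1 to 5 rows; each row shifts and turns the commanded pose from where the row before left it, along the tool's axes as they then stand; what a row does not reach is not made up. A row lasts 1/8 s, in which the tool goes at most 62.5 mm and 10.7 degrees, less where a joint would pass 70% of its speed; a pose out of reach is approached as far as the arm can. A call with a number of a shift or a turn outside -1 to 1 is refused whole. A call with a gripper value outside its range is refused whole. The fingers move at their own pace and stop on an object; "squeeze" is the grip in N (left out, the last holds). Time passes only in rows, so rows that do not move let the fingers close. It gives the time, the measured TCP pose, the force and the opening at its end, in the units of the state.
- read_state(): the state, without advancing time (a new reading comes with each control period).
- read_camera(name): name is "scene" or "side" or "wrist"; returns the picture (400x640x3 uint8, red, green, blue); there is no depth.
- camera_info(name): a dict with "intrinsics" (3x3 intrinsics, pixels), "dist_coeffs" ([k1, k2, p1, p2, k3] as OpenCV has them; the pictures are not rectified), "pose" (4x4, takes a point from camera to world coordinates). Camera axes: x right, y down, z forward; pixel columns grow to the right and rows downward; lengths in m; the calibration is good to about 2 mm. A picture is of the moment at which its call begins: read the wrist's pose just before it. camera_info takes no time and is no camera call; for the wrist camera it gives the pose at the moment of the call.
- finish_job(): hands the job in, once; it reports no verdict.
The state is a dict: "time": time; "q": joint angles; "joint_vel": joint speeds; "joint_torque": joint torques, N m; "tool_pos": TCP position; "tcp_rot": TCP orientation; "wrist_force": force on the tool from outside, world axes, zero at the start; "torque": the same for the moment, N m; "width": opening from 0.0 (shut) to 1.0 (fully open).
Only numpy, scipy, OpenCV 4.12 (cv2) and the standard library are available. Lean on these libraries where they do the work, as an engineer would, in place of code of your own. Each camera call takes 0.05 s, during which the arm holds its last target. There are 200 camera calls.

TASK

Lay the loose grey cover in the nest of the drill jig so that it sits flat between the dowels, swing the jig's hinged leaf fully shut over it, then lock the leaf: push the large hairpin clip sideways onto the neck of the stud that sticks up through the leaf, between the leaf and the stud's head, until its legs snap round the neck. Leave the small clip and everything else on the bench where it is.

Things in the scene. Friction and masses are not known exactly. Their poses are not given: they have to be found in the camera images.
- jig: Drill jig bolted to the bench: grey base plate 168 x 100 mm, 14 mm thick. Origin on the bench under the nest's centre. +x runs along the jig from the stud (x = -70 mm) to the hinge (x = 60); y across; z up. Two rest buttons (x = -70, y = +-27, 44 mm high) and two hinge cheeks (x = 60, y = +-43, 60 mm high) stand outside the nest.
- nest_center (a point): Where the cover's centre belongs, 30 mm above the bench; axes as the jig's; the cover's long side lies along x, either way round. The seat is 18 mm above the bench, between six round-nosed dowels (8 mm thick, tops at 34 mm) at x = +-50, y = 0 and x = +-31, y = +-32, with 2 mm of play. The middles of the long sides are open for fingers.
- leaf_hinge (a point): On the leaf's hinge axis, 49 mm above the bench; the axis is this frame's y; axes as the jig's. The leaf is an aluminium plate 72 mm wide and 10 mm thick, its middle plane through the axis, reaching 173 mm from it. Its slot (27 mm wide, 113 to 147 mm from the axis) passes over the stud. Four drill bushes, 28 to 93 mm from the axis, stand 4 mm proud of its upper face.
- leaf (a joint): Leaf angle (rad): 0 = shut, level over the nest; starts about upright, 1.55 to 1.80 (stop 1.95), and shuts by swinging its free end over towards the stud. Stiff hinge (0.35 N m friction): it stays where left; 2 to 4 N at the free end move it. Shut, it spans 44 to 54 mm above the bench, 2 mm over the seated cover. It cannot shut on an unseated cover or with a clip on the stud.
- leaf_tab (a point): Middle of the leaf's thumb tab (the plate beyond the slot, 147 to 173 mm from the hinge axis) on its outer face, which is the upper face when shut; 162 mm from the axis. Moves with the leaf: x points along the plate to the hinge, z is the outward normal of that face.
- stud_neck (a point): On the axis of the upright stud, 60.5 mm above the bench, mid-height of its neck; axes as the jig's. The neck is 16 mm thick and, with the leaf shut, open from the leaf's top (54 mm above the bench) to the stud's head (23 mm across, from 67.5 to 77 mm). The clip goes on level, from any side.
- cover_center (a point): Centre (half-way up) of the loose moulded light grey cover, a solid block 52 mm (its x) by 88 mm (its y) by 24 mm high, about 45 g, lying on the bench at the left. Grasp it across the 52 mm.
- clip_eye (a point): Centre of the eye of the large hairpin clip: bright 8 mm spring wire, 155 mm long, lying flat; x points from the eye to the leg tips, z up. The eye is a double-wound long loop, 38 mm wide over its straight parallel sides (20 mm either way of this point), 16 mm high; this point is 8 mm above its underside, its rear end at x = -39 mm. Grasp it across the sides.
- clip_pocket (a point): Centre of the large clip's pocket, where the stud's neck sits once snapped in: 75 mm ahead of the eye's centre, 4 mm above the underside; axes as clip_eye. The two legs lie in the clip's lower 8 mm. From here to the flared tips (41 mm ahead, mouth 27 mm wide) the throat, 8.5 mm wide, lies 12 to 18 mm ahead. Pushing it on takes about 6 to 15 N.
- clip_leg_l (a joint): Spring deflection of the large clip's left leg (rad): 0 = relaxed, rises to about 0.08 as the throat passes the neck and springs back near 0 when seated; stop at 0.22. Stiffness 4 N m/rad, preload 0.16 N m.
- clip_leg_r (a joint): The same for the right leg.
- small_clip_eye (a point): Centre of the eye of a smaller hairpin clip of the same shape, 99 mm long, 5 mm wire, for thinner pins: it does not fit this stud. The two clips may swap places. 5 mm above the bench; x points from the eye to the tips. Bystander.
- threadlock: Red bottle with a white nozzle, 34 mm across, 98 mm tall, standing at the front edge between the two clips. Origin under it. Bystander.
- cup_b: Turned metal cup, 36 mm diameter, 43 mm high, standing just in front of the jig, between the clips. Origin under it. Bystander.
- spanner: Open-ended spanner lying flat behind the jig, near the power screwdriver that hangs from above (tip 290 mm over the bench at x = 0.72, y = 0.12 m): 30 x 137 x 8 mm, long axis y. Origin under its middle. Bystander.
- tape_measure: Tape measure standing behind the jig, 36 x 80 x 62 mm. Origin under it. Bystander.

How it is judged:
On the way, in this order (a step that is already met when the one before it is completed fails the run):
1. the cover is seated in the nest (x of cover_center in the frame of nest_center between -0.004 and 0.004 m and y of cover_center in the frame of nest_center between -0.004 and 0.004 m and z of cover_center in the frame of nest_center between -0.003 and 0.003 m), for 0.2 s.
2. the leaf is shut over the seated cover (all of step 1 and value of joint leaf below 0.03 rad), for 0.2 s.
3. the large clip has snapped round the neck of the stud above the shut leaf (value of joint leaf below 0.03 rad and horizontal distance between clip_pocket and stud_neck below 0.005 m and z of clip_pocket in the frame of stud_neck between -0.0065 and 0.0065 m and angle between the z axis of clip_pocket and the z axis of stud_neck, either way round below 0.25 rad and value of joint each of clip_leg_l, clip_leg_r below 0.05 rad), for 0.2 s.
At the end, for the whole second after the job is handed in: Cover within 4 mm (height 3 mm) of its seated place, leaf within 0.03 rad of shut, the large clip's pocket within 5 mm of the stud's axis and 6.5 mm of the neck's mid-height, clip level within 0.25 rad, both legs sprung back below 0.05 rad, clip and cover at rest (all of step 1 and all of step 3 and linear speed of each of clip, cover below 0.02 m/s); the robot touches nothing.
It fails at once if a bystander (small clip, bottle, turned cup, spanner or tape measure) is shifted by more than 25 mm (distance of any of small_clip_eye, threadlock, cup_b, spanner, tape_measure from where it was at the start of the episode above 0.025 m).
It fails at once if the bottle, the tape measure or the cup is knocked over (angle between any of threadlock, tape_measure, cup_b's own z axis and vertical above 0.6 rad).
It also fails if it takes over 72 s, if anything falls off the work surface, if the arm or the gripper's body presses on something with over 40 N, if the wrist force passes 120 N, or if a joint passes its speed limit or range.

## Working session

There is one attempt and no reset: what is moved stays moved. The work goes in short steps, Python scripts to look and compute and a tool call to move; the robot and the scene stay as the last step left them, time stands still between calls to the robot, and variables do not carry over. Pictures are saved under pics/ and viewed, about 8 in all and at most 12, crops included, and the job is handed in when it is done.

Besides the shell and the picture viewer there is one more tool, called as name(argument=value, ...), one argument or row to a line, values as JSON. play_rows: Moves the arm, as the interface text tells. Shifts and turns lie within -1 to 1; 1 stands for 1000 mm of shift or 2 pi rad of turn. Its arguments: {"type":"object","properties":{"motion":{"type":"array","items":{"type":"array","items":{"type":"number"}}},"squeeze":{"type":"number"}},"required":["motion"]}

```bash
mkdir -p pics
cat > h.py <<'E'
import numpy as np, cv2
from scipy.spatial.transform import Rotation as R
from workcell import read_state, read_camera, camera_info, finish_job
def snap(name,fn=None):
    ci=camera_info(name); im=read_camera(name)
    if fn: cv2.imwrite('pics/'+fn,im[:,:,::-1])
    return im,ci
def ray(ci,px):
    K=np.array(ci['intrinsics']);D=np.array(ci['dist_coeffs']);T=np.array(ci['pose'])
    u=cv2.undistortPoints(np.array(px,float).reshape(-1,1,2),K,D).reshape(-1,2)
    d=np.c_[u,np.ones(len(u))]@T[:3,:3].T
    return T[:3,3],d
def onz(ci,px,z):
    o,d=ray(ci,px); return o+d*((z-o[2])/d[:,2])[:,None]
def proj(ci,P):
    T=np.linalg.inv(np.array(ci['pose']));
    return cv2.projectPoints(np.array(P,float).reshape(-1,3),cv2.Rodrigues(T[:3,:3])[0],T[:3,3],np.array(ci['intrinsics']),np.array(ci['dist_coeffs']))[0].reshape(-1,2)
E
python3 - <<'E'
from h import *
for n in ('scene','side','wrist'):
    im,ci=snap(n,n+'0.png'); print(n,np.round(ci['pose'],3).tolist(),np.round(ci['intrinsics'],0).tolist())
s=read_state();print(s)
E
```

```text
scene [[0.788, -0.473, 0.394, 0.21], [-0.616, -0.604, 0.506, -0.308], [-0.002, -0.641, -0.767, 0.728], [0.0, 0.0, 0.0, 1.0]] [[375.0, 0.0, 312.0], [0.0, 375.0, 206.0], [0.0, 0.0, 1.0]]
side [[-0.458, -0.765, 0.452, 0.176], [-0.889, 0.396, -0.231, 0.309], [-0.002, -0.508, -0.861, 0.801], [0.0, 0.0, 0.0, 1.0]] [[460.0, 0.0, 320.0], [0.0, 460.0, 205.0], [0.0, 0.0, 1.0]]
wrist [[0.405, 0.883, 0.236, 0.215], [0.914, -0.391, -0.106, 0.643], [-0.001, 0.259, -0.966, 0.372], [0.0, 0.0, 0.0, 1.0]] [[315.0, 0.0, 325.0], [0.0, 315.0, 194.0], [0.0, 0.0, 1.0]]
{'time': 0.15, 'q': array([ 1.11608889e+00,  2.64604520e-01,  1.60509056e+00,  6.78571834e-06,
        1.27371595e+00, -3.69108828e-02]), 'joint_vel': array([-0.00039261, -0.00221151, -0.00449708,  0.00052358, -0.00135291,
        0.00086646]), 'joint_torque': array([-1.70469971e-04, -5.15907919e+01, -3.67958844e+01, -2.29142515e-04,
        8.09405901e-03,  2.09377697e-05]), 'tool_pos': array([0.27362792, 0.61640946, 0.23021524]), 'tcp_rot': array([-6.51420306e-01, -3.07285352e+00,  2.76757681e-03]), 'wrist_force': array([ 0.29387642, -0.1216784 , -0.86571094]), 'torque': array([-0.07033028, -0.00614904, -0.04208655]), 'width': 1.0014358610163603}
```

View pics/scene0.png

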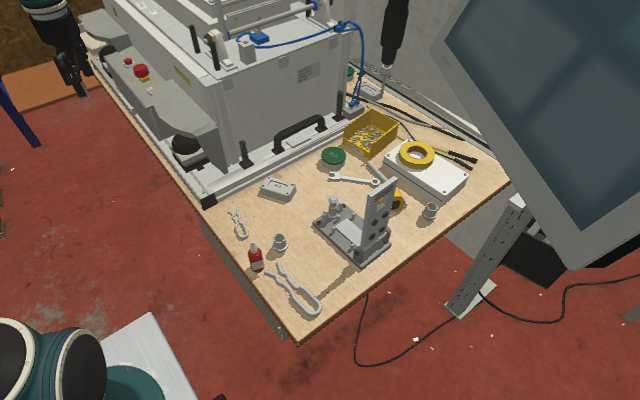

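View pics/side0.png

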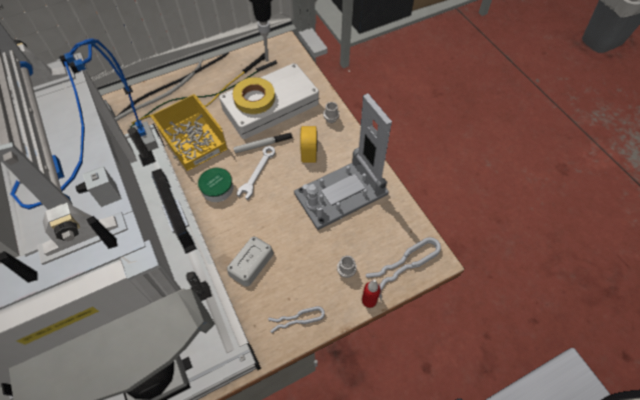

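The scene view shows the cover at (277,188), the jig at (352,235) with its leaf upright, the large clip at (293,290) front right and the small clip at (238,225). The side view has the same things at (250,260), (342,190), (405,263) and (298,320).

Run:
```python
from h import *
sc,cs=snap('scene');sd,cd=snap('side')
print('cover',onz(cs,[[277,186]],.024),onz(cd,[[250,258]],.024))
print('jig stud top',onz(cs,[[333,202]],.077),onz(cd,[[313,186]],.077))
print('clip eye',onz(cs,[[312,305]],.012),onz(cd,[[430,247]],.012))
print('clip tips',onz(cs,[[267,272],[281,264]],.004),onz(cd,[[367,274],[385,288]],.004))
print('bottle',onz(cs,[[257,270]],0),'cup',onz(cd,[[347,276]],0))
a=cv2.resize(sd[80:320,220:460],None,fx=2.4,fy=2.4,interpolation=cv2.INTER_CUBIC)
b=cv2.resize(sc[170:330,220:420],None,fx=2.,fy=2.,interpolation=cv2.INTER_CUBIC)
cv2.imwrite('pics/c1.png',cv2.resize(sd[90:310,220:460],None,fx=3.3,fy=2.7,interpolation=cv2.INTER_CUBIC)[:,:,::-1])
```

```text
cover [[0.5423718  0.26572821 0.024     ]] [[0.54391727 0.2665018  0.024     ]]
jig stud top [[0.58970903 0.10250239 0.077     ]] [[0.60008876 0.10756625 0.077     ]]
clip eye [[ 0.41597493 -0.04191898  0.012     ]] [[ 0.41440762 -0.04464417  0.012     ]]
clip tips [[0.38809512 0.08290441 0.004     ]
 [0.42392553 0.08061046 0.004     ]] [[0.42442146 0.08603648 0.004     ]
 [0.38597905 0.07070029 0.004     ]]
bottle [[0.37442395 0.10293228 0.        ]] cup [[0.43924377 0.11978284 0.        ]]
```

Run:
```python
from h import *
cs=camera_info('scene');cd=camera_info('side')
s=read_state();print(proj(cs,s['tool_pos']))
print('machine front',onz(cd,[[255,365],[205,260],[150,150]],0), onz(cs,[[205,205],[160,145],[90,50]],0),onz(cs,[[185,145],[135,75],[140,70]],.1))
w=cv2.imread('pics/wrist0.png');c=cv2.resize(cv2.imread('pics/side0.png')[90:310,220:460],None,fx=2.5,fy=2.5,interpolation=cv2.INTER_CUBIC)
cv2.imwrite('pics/m1.png',np.hstack([c[:500],cv2.resize(w,(200,125))[:,:].repeat(4,0)]) if 0 else c)
```

```text
[[89.60276882 90.56704837]]
machine front [[ 3.71246615e-01  3.33618927e-01  0.00000000e+00]
 [ 5.90526321e-01  3.42195823e-01  0.00000000e+00]
 [ 8.91073995e-01  3.58597866e-01 -1.11022302e-16]] [[0.37242319 0.34363534 0.        ]
 [0.37697324 0.63201036 0.        ]
 [0.39196856 1.32620307 0.        ]] [[0.40379272 0.46397541 0.1       ]
 [0.42730893 0.85926783 0.1       ]
 [0.45052844 0.87771636 0.1       ]]
```

View pics/m1.png

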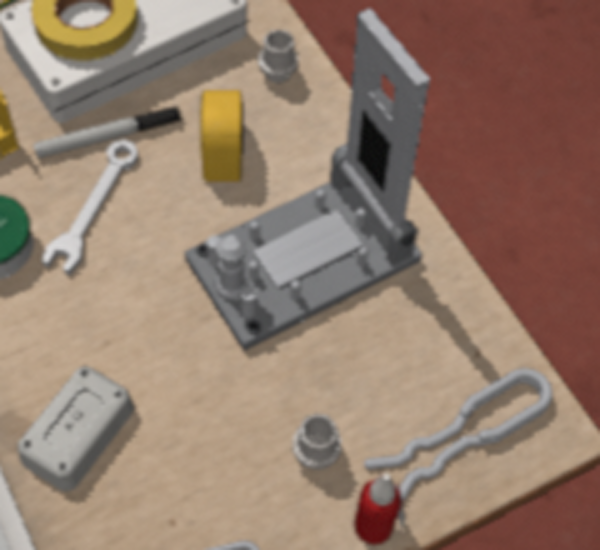

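View pics/wrist0.png

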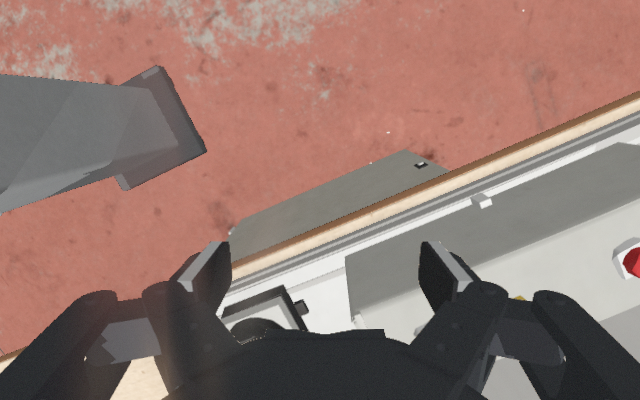

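The crop shows the cover's top corners at about (88,368), (130,395), (68,465), (22,440), and the jig base's corners at (187,257), (248,347), (420,260). The leaf stands upright. The stud is at (230,255), and the large clip's tips lie between the cup and the bottle. The wrist view shows the gripper over the machine at the left.

Run:
```python
from h import *
cd=camera_info('side')
def c(p): return np.array(p,float)/2.5+[220,90]
P=onz(cd,c([[88,368],[130,395],[68,466],[22,440]]),.024);print(P, P.mean(0))
d=P[0]-P[3]+P[1]-P[2];print('cover long ang',np.degrees(np.arctan2(d[1],d[0])))
J=onz(cd,c([[187,257],[248,347],[420,260],[330,185]]),.014);print(J,J.mean(0))
d=J[2]-J[1];print(np.degrees(np.arctan2(d[1],d[0])))
r=R.from_rotvec(read_state()['tcp_rot']).as_matrix();print(r)
print('cup',onz(cd,c([[318,455]]),.0),'bottle',onz(cd,c([[376,535]]),0))
print('dowels',onz(cd,c([[322,193],[254,226],[253,268],[295,287],[364,258]]),.034))
```

```text
[[0.57876977 0.24122208 0.024     ]
 [0.54379948 0.22233802 0.024     ]
 [0.51302433 0.28495797 0.024     ]
 [0.54701954 0.30688149 0.024     ]] [0.54565328 0.26384989 0.024     ]
cover long ang -64.01466511321061
[[ 0.63927322  0.12998552  0.014     ]
 [ 0.54390452  0.12372779  0.014     ]
 [ 0.55045227 -0.03531815  0.014     ]
 [ 0.6483276  -0.00726362  0.014     ]] [0.5954894  0.05278288 0.014     ]
-87.64252614402562
[[-9.13977431e-01  4.05764723e-01 -4.96079122e-04]
 [ 4.05765024e-01  9.13976855e-01 -1.02661740e-03]
 [ 3.68397109e-05 -1.13959669e-03 -9.99999350e-01]]
cup [[0.44600028 0.11561331 0.        ]] bottle [[0.37329443 0.10843792 0.        ]]
dowels [[0.63237076 0.01045291 0.034     ]
 [0.62923402 0.07432887 0.034     ]
 [0.59464156 0.09312757 0.034     ]
 [0.5643766  0.07219346 0.034     ]
 [0.56273824 0.0114877  0.034     ]]
```

play_rows(
  motion=[
    [-0.028,-0.0504,-0.012,0,85],
    [-0.028,-0.0504,-0.012,0,85],
    [-0.028,-0.0504,-0.012,0,85],
    [-0.028,-0.0504,-0.012,0,85],
    [-0.028,-0.0504,-0.012,0,85],
  ],
  squeeze=40,
)

```text
time: 0.88
tool_pos: [0.2995, 0.328, 0.2917]
tcp_rot: [0.65, 3.073, 0.0]
wrist_force: [1.6, 0.1, 0.4]
width: 0.995
```

play_rows(
  motion=[
    [-0.0502,0.0078,0.01,0,85],
    [-0.0502,0.0078,0.01,0,85],
    [-0.0502,0.0078,0.01,0,85],
    [-0.0502,0.0078,0.01,0,85],
    [-0.0502,0.0078,0.01,0,85],
  ],
)

```text
time: 1.5
tool_pos: [0.5464, 0.2629, 0.241]
tcp_rot: [0.652, 3.073, 0.0]
wrist_force: [0.3, 0.6, -0.5]
width: 0.997
```

play_rows(
  motion=[
    [0,0,0.01,0.0278,85],
    [0,0,0.01,0.0278,85],
    [0,0,0.01,0.0278,85],
    [0,0,0.01,0.0278,85],
    [0,0,0,0,85],
  ],
)

```text
time: 2.12
tool_pos: [0.5441, 0.2632, 0.2001]
tcp_rot: [-1.661, -2.665, 0.003]
wrist_force: [0.6, 0.7, -0.1]
width: 0.997
```

Run:
```python
from h import *
im,ci=snap('wrist','w1.png');s=read_state();print(s['time'],s['tool_pos'],R.from_rotvec(s['tcp_rot']).as_matrix().round(3).tolist(),s['q'].round(2))
```

```text
2.175 [0.54448901 0.26347897 0.20087281] [[-0.442, 0.897, -0.001], [0.897, 0.442, -0.0], [0.0, -0.001, -1.0]] [ 0.41  0.15  1.79  0.    1.2  -0.05]
```

View pics/w1.png

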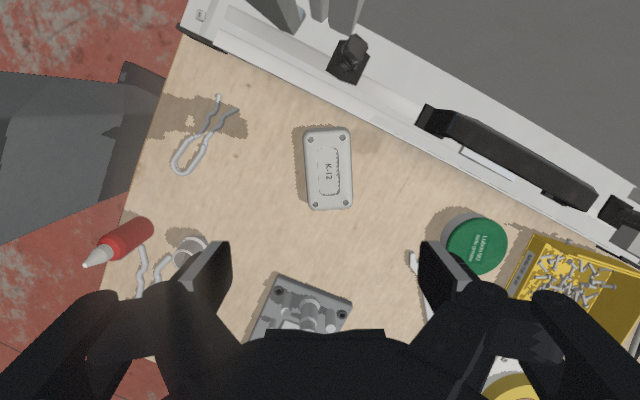

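The wrist view shows the cover at (329,168), its top corners at about (304,130), (350,127), (353,207), (309,210). The jig's stud end is at the bottom.

Run:
```python
from h import *
im=cv2.imread('pics/w1.png');ci=camera_info('wrist')
hsv=cv2.cvtColor(im,cv2.COLOR_BGR2HSV)
m=((hsv[:,:,1]<28)&(hsv[:,:,2]>130)).astype(np.uint8)
m[:, :280]=0;m[:,380:]=0;m[:110]=0;m[230:]=0
cs,_=cv2.findContours(m,0,1);c=max(cs,key=cv2.contourArea)
b=cv2.boxPoints(cv2.minAreaRect(c));print(b,cv2.contourArea(c))
P=onz(ci,b,.024);print(P,P.mean(0))
for i in range(4):
    d=P[(i+1)%4]-P[i];print(np.linalg.norm(d),np.degrees(np.arctan2(d[1],d[0])))
```

```text
[[303.2582  131.19757]
 [349.7192  129.26169]
 [353.00516 208.12476]
 [306.54416 210.06064]] 3440.5
[[0.50629502 0.29451706 0.024     ]
 [0.5469308  0.31668614 0.024     ]
 [0.58784814 0.24528409 0.024     ]
 [0.54461469 0.22156738 0.024     ]] [0.54642216 0.26951367 0.024     ]
0.04628967701682842 28.614932010477137
0.08229509068225273 -60.18489313700034
0.04931139221803988 -151.25201397971253
0.08240177080380247 117.71245493475321
```

play_rows(
  motion=[
    [0.0074,0.0029,0.05,-0.0065,85],
    [0,0,0.05,0,85],
    [0,0,0.05,0,85],
    [0,0,0.03,0,85],
    [0,0,0.014,0,85],
  ],
)

```text
time: 2.8
tool_pos: [0.5432, 0.2711, 0.0056]
tcp_rot: [-1.605, -2.699, 0.003]
wrist_force: [-0.1, 0.4, -0.6]
width: 0.995
```

play_rows(
  motion=[
    [0,0,0.003,0,85],
    [0,0,0,0,45],
    [0,0,0,0,45],
    [0,0,0,0,45],
    [0,0,0,0,45],
  ],
)

```text
time: 3.42
tool_pos: [0.5458, 0.2723, 0.0063]
tcp_rot: [1.608, 2.696, 0.005]
wrist_force: [0.0, 0.2, 5.9]
width: 0.594
```

play_rows(
  motion=[
    [0,0,0,0,45],
    [0,0,0,0,45],
  ],
)

```text
time: 3.68
tool_pos: [0.5458, 0.2723, 0.0063]
tcp_rot: [1.608, 2.696, 0.005]
wrist_force: [-0.0, 0.6, 6.5]
width: 0.601
```

play_rows(
  motion=[
    [0,0,-0.05,0,45],
    [0,0,-0.06,0,45],
    [-0.05,-0.0168,-0.031,0,45],
    [-0.05,-0.0168,-0.031,0,45],
    [-0.05,-0.0168,-0.031,0,45],
  ],
)

```text
time: 4.3
tool_pos: [0.571, 0.1143, 0.2087]
tcp_rot: [1.608, 2.698, 0.001]
wrist_force: [1.3, 0.4, -0.7]
width: 0.594
```

play_rows(
  motion=[
    [-0.05,-0.0168,-0.031,0,45],
    [-0.05,-0.0168,-0.031,0,45],
    [-0.05,-0.0168,-0.031,0.0258,45],
    [0,0,0,0.0258,45],
    [0,0,0,0.0258,45],
  ],
)

```text
time: 4.92
tool_pos: [0.5981, -0.0415, 0.3011]
tcp_rot: [2.219, 2.222, 0.001]
wrist_force: [-0.9, -0.3, -1.4]
width: 0.591
```

play_rows(
  motion=[
    [0,0,0,0,45],
  ],
)

```text
time: 5.05
tool_pos: [0.5978, -0.0406, 0.3003]
tcp_rot: [-2.21, -2.233, 0.0]
wrist_force: [-0.5, 0.3, -0.2]
width: 0.594
```

Run:
```python
from h import *
im,ci=snap('wrist','w2.png');s=read_state();print(s['time'],s['tool_pos'],R.from_rotvec(s['tcp_rot']).as_matrix().round(3).tolist(),s['q'].round(2));print(np.round(ci['pose'],4).tolist())
P=[[.597,.042,.018],[.597,.112,.077]];print(proj(ci,P))
x0,y0=proj(ci,P)[0].astype(int)
x1,y1=max(x0-130,0),max(y0-100,0)
print(x1,y1);cv2.imwrite('pics/w2c.png',cv2.resize(im[y1:y1+190,x1:x1+260],None,fx=3,fy=3,interpolation=cv2.INTER_CUBIC)[:,:,::-1])
```

```text
5.1 [ 0.59775845 -0.04036695  0.30021017] [[-0.012, 1.0, -0.0], [1.0, 0.012, 0.0], [0.0, -0.0, -1.0]] [-0.11  0.09  1.68  0.    1.37 -0.12]
[[0.9999, 0.0102, 0.0035, 0.5978], [0.0107, -0.9662, -0.2575, 0.0244], [0.0008, 0.2575, -0.9663, 0.4421], [0.0, 0.0, 0.0, 1.0]]
[[323.85750517  96.75221008]
 [324.45018607  26.8853908 ]]
193 0
```

View pics/w2c.png

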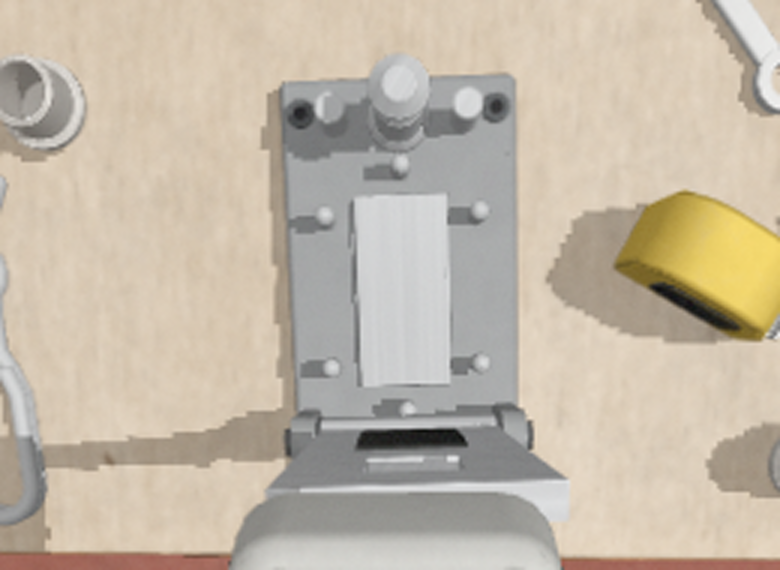

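The crop shows the six dowel tops at (401,162), (325,215), (480,209), (332,367), (481,362) and (407,408). The stud head is at (399,88), the leaf is upright at the bottom, and the held cover is below it.

Run:
```python
from h import *
ci=camera_info('wrist')
px=np.array([[401,162],[325,215],[480,209],[332,367],[481,362],[407,408],[399,88]],float)/3+[193,0]
W=onz(ci,px[:6],.031);print(W)
J=np.array([[-50,0],[-31,-32],[-31,32],[31,-32],[31,32],[50,0]])/1e3
A=J-J.mean(0);B=W[:,:2]-W[:,:2].mean(0)
th=np.arctan2((A[:,0]*B[:,1]-A[:,1]*B[:,0]).sum(),(A*B).sum())
c,s=np.cos(th),np.sin(th);Rm=np.array([[c,-s],[s,c]])
print('ang',np.degrees(th),'centre',W.mean(0),'res',(B-A@Rm.T).round(4).tolist(),'scale',(A@Rm.T*B).sum()/(A*A).sum())
print('stud pred',W[:,:2].mean(0)+Rm@[-.07,0],onz(ci,px[6:],.077))
# corner of held cover visible edge
print(read_state()['tool_pos'])
```

```text
[[ 0.59966161  0.09231553  0.031     ]
 [ 0.5686888   0.07135926  0.031     ]
 [ 0.6323709   0.07453314  0.031     ]
 [ 0.57143849  0.00986659  0.031     ]
 [ 0.63477983  0.01276017  0.031     ]
 [ 0.60361672 -0.00704315  0.031     ]]
ang -87.54174492984714 centre [0.60175939 0.04229859 0.031     ] res [[0.0, 0.0001], [0.0002, -0.0005], [-0.0, -0.0001], [0.0003, -0.0001], [-0.0003, 0.0001], [-0.0003, 0.0006]] scale 0.9942626644012597
stud pred [0.59875699 0.11223417] [[0.59838788 0.1097663  0.077     ]]
[ 0.59775845 -0.04036695  0.30021017]
```

Run:
```python
from h import *
ci=camera_info('wrist');s=read_state();T=R.from_rotvec(s['tcp_rot']).as_matrix()
for e in (.036,.039,.042):
    P=[s['tool_pos']+T@[e,0,h] for h in (.006,-.012,-.018)];print(e,proj(ci,P).round(1).tolist())
im=cv2.imread('pics/w2.png')
print([int(v) for v in im[150:200,325].mean(1)]);print([int(v) for v in im[150:200,300].mean(1)])
cv2.imwrite('pics/w2d.png',cv2.resize(im[140:300,220:430],None,fx=3.5,fy=3.5,interpolation=cv2.INTER_CUBIC))
```

```text
0.036 [[322.9, 173.3], [322.7, 181.6], [322.6, 184.8]]
0.039 [[322.8, 167.1], [322.7, 174.6], [322.6, 177.5]]
0.042 [[322.8, 160.8], [322.6, 167.5], [322.6, 170.1]]
[129, 134, 178, 209, 159, 157, 154, 138, 134, 134, 129, 160, 218, 208, 158, 142, 142, 143, 144, 145, 145, 144, 146, 148, 148, 147, 150, 159, 170, 182, 191, 196, 198, 200, 203, 206, 207, 209, 211, 209, 207, 206, 206, 205, 206, 205, 205, 205, 206, 207]
[131, 131, 130, 131, 130, 133, 132, 130, 131, 134, 136, 138, 170, 210, 159, 143, 141, 143, 143, 143, 145, 145, 146, 146, 146, 147, 149, 155, 166, 178, 191, 198, 201, 202, 204, 206, 208, 209, 210, 209, 206, 205, 204, 203, 204, 205, 204, 204, 204, 205]
```

View pics/w2d.png

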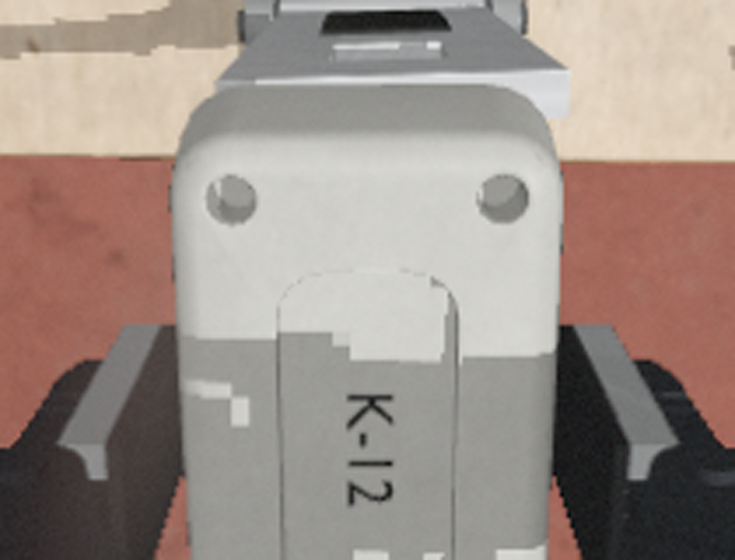

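play_rows(
  motion=[
    [0.045,0.0037,0,0,45],
    [0.0415,0,0,0,45],
    [0,0,0.06,-0.005,45],
    [0,0,0.06,0,45],
    [0,0,0.06,0,45],
  ],
)

```text
time: 5.72
tool_pos: [0.6009, 0.0469, 0.1189]
tcp_rot: [2.171, 2.27, 0.001]
wrist_force: [0.8, -0.2, -0.8]
width: 0.597
```

play_rows(
  motion=[
    [0,0,0.05,0,45],
    [0,0,0.01,0,45],
    [0,0,0.0,0,45],
  ],
)

```text
time: 6.1
tool_pos: [0.6012, 0.0464, 0.0606]
tcp_rot: [-2.175, -2.267, 0.0]
wrist_force: [0.2, -0.9, 0.6]
width: 0.595
```

Run:
```python
from h import *
s=read_state();print(s['tool_pos'],R.from_rotvec(s['tcp_rot']).as_matrix().round(4).tolist())
im,ci=snap('side','s2.png');a=cv2.resize(im[90:230,270:420],None,fx=4,fy=4,interpolation=cv2.INTER_CUBIC)
cv2.imwrite('pics/s2c.png',a[:,:,::-1])
```

```text
[0.60119673 0.0463947  0.06063447] [[-0.0417, 0.9991, -0.0003], [0.9991, 0.0417, -0.0], [-0.0, -0.0003, -1.0]]
```

View pics/s2c.png

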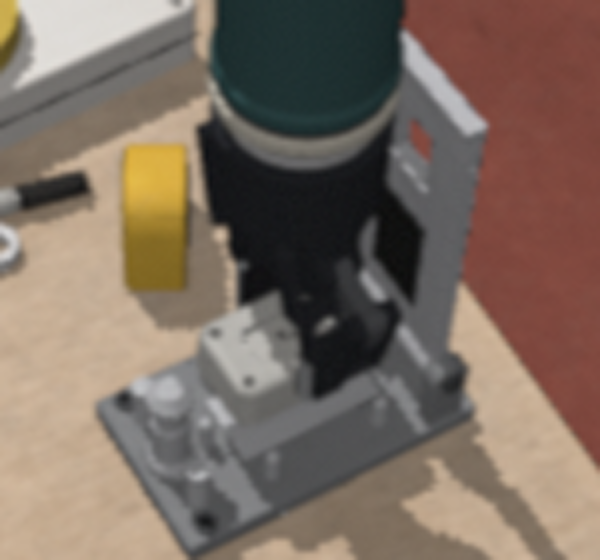

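The side crop shows the held cover above the nest, clear of the stud and the leaf. I'll lower it in steps and watch the force.

play_rows(
  motion=[
    [0,-0.0006,0.01,0,45],
    [0,0,0.01,0,45],
    [0,0,0.006,0,45],
    [0,0,0.004,0,45],
  ],
)

```text
time: 6.65
tool_pos: [0.6, 0.0462, 0.0297]
tcp_rot: [-2.176, -2.265, 0.001]
wrist_force: [0.0, 0.7, -0.0]
width: 0.599
```

play_rows(
  motion=[
    [0,0,0.003,0,45],
    [0,0,0.003,0,45],
    [0,0,0.0,0,45],
  ],
)

```text
time: 7.02
tool_pos: [0.6006, 0.0462, 0.0244]
tcp_rot: [2.176, 2.265, 0.0]
wrist_force: [-0.2, 0.6, -0.2]
width: 0.593
```

play_rows(
  motion=[
    [0,0,0.0005,0,45],
    [0,0,0,0,66],
    [0,0,0,0,66],
    [0,0,0,0,66],
    [0,0,-0.02,0,66],
  ],
)

```text
time: 7.65
tool_pos: [0.5984, 0.0461, 0.0425]
tcp_rot: [-2.174, -2.263, 0.005]
wrist_force: [-0.1, 0.2, 0.2]
width: 0.772
```

play_rows(
  motion=[
    [0,0,-0.05,0,66],
    [0,0,-0.06,0,66],
    [0,0,-0.06,0,66],
    [0,0,-0.06,0,10],
  ],
)

```text
time: 8.15
tool_pos: [0.6002, 0.0462, 0.2776]
tcp_rot: [2.175, 2.265, 0.003]
wrist_force: [0.4, 0.6, -0.4]
width: 0.572
```

play_rows(
  motion=[
    [-0.05,0,-0.02,0,10],
    [-0.05,0,0,0,0],
    [0,0,0,0,0],
  ],
)

```text
time: 8.52
tool_pos: [0.6046, -0.0568, 0.2961]
tcp_rot: [2.179, 2.259, 0.001]
wrist_force: [-0.3, -0.5, -0.2]
width: 0.003
```

Run:
```python
from h import *
im,ci=snap('wrist','w3.png');s=read_state();print(s['time'],s['tool_pos'],s['q'].round(2))
a=im[0:190,193:453];cv2.imwrite('pics/w3c.png',cv2.resize(a,None,fx=3,fy=3,interpolation=cv2.INTER_CUBIC)[:,:,::-1])
```

```text
8.575 [ 0.60437129 -0.05511346  0.29537888] [-0.13  0.1   1.68  0.    1.36 -0.17]
```

View pics/w3c.png

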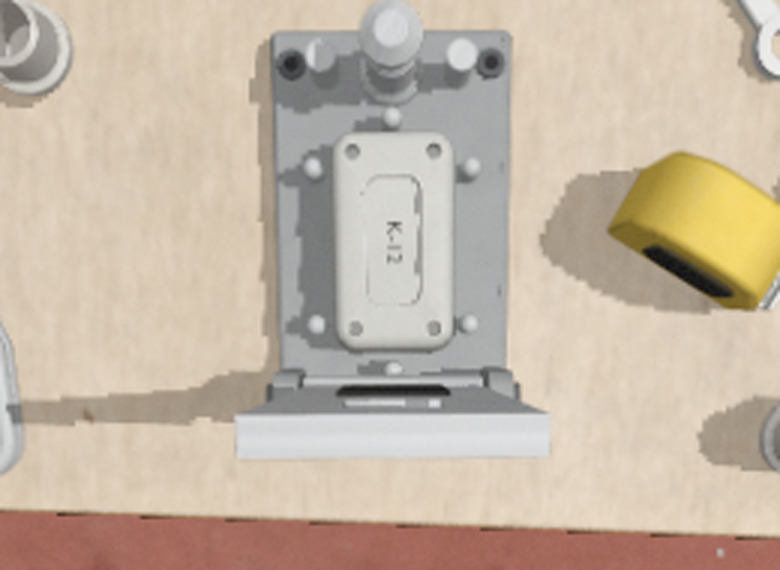

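The cover sits inside all six dowels and the leaf stands at the bottom of the crop. Next I'll take the shut fingers behind the leaf.

play_rows(
  motion=[
    [-0.0375,0,0,0,0],
    [0,0,0.05,0,0],
    [0,0,0.049,0,0],
    [0.016,0,0,0,0],
    [0.017,0,0,0,0],
  ],
)

```text
time: 9.2
tool_pos: [0.6054, -0.0564, 0.1967]
tcp_rot: [2.175, 2.265, 0.002]
wrist_force: [1.5, 0.2, 0.5]
width: -0.001
```

play_rows(
  motion=[
    [0.026,0,-0.003,0,0],
    [0.02,0,0.001,0,0],
    [0.02,0,0.001,0,0],
    [0.0194,0,0.0057,0,0],
    [0.0194,0,0.0057,0,0],
  ],
)

```text
time: 9.82
tool_pos: [0.6004, 0.0477, 0.1842]
tcp_rot: [2.176, 2.265, 0.0]
wrist_force: [0.3, -2.1, 0.3]
width: 0.002
```

Run:
```python
from h import *
im,ci=snap('side','s3.png');s=read_state();print(s['time'],s['tool_pos'],s['wrist_force'])
cv2.imwrite('pics/s3c.png',cv2.resize(im[60:230,270:430],None,fx=3.5,fy=3.5,interpolation=cv2.INTER_CUBIC)[:,:,::-1])
```

```text
9.875 [0.59947038 0.04993822 0.18286572] [0.19513766 0.85882465 0.00107331]
```

View pics/s3c.png

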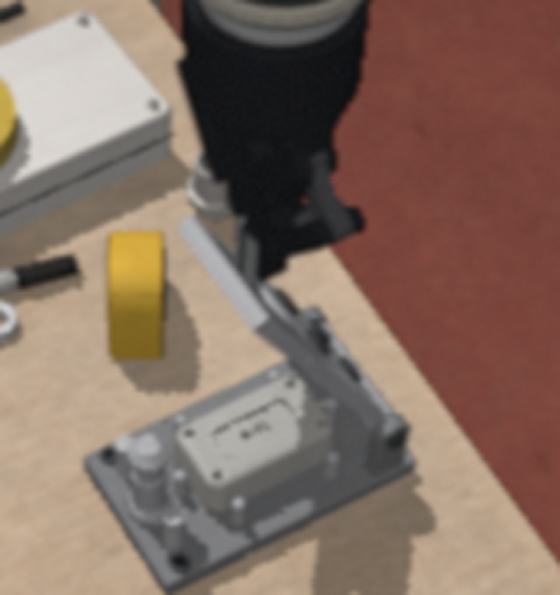

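The side crop shows the leaf at about 50–60°, with the fingers on its outer face. I'll continue the arc.

play_rows(
  motion=[
    [0.0155,0,0.0104,0,0],
    [0.0155,0,0.0104,0,0],
    [0.0149,0,0.015,0,0],
    [0.0149,0,0.015,0,0],
    [0.0078,0,0.0123,0,0],
  ],
)

```text
time: 10.5
tool_pos: [0.597, 0.116, 0.1197]
tcp_rot: [-2.175, -2.266, 0.001]
wrist_force: [-0.7, -1.7, 0.9]
width: -0.004
```

play_rows(
  motion=[
    [0.0078,0,0.0123,0,0],
    [0.0052,0,0.0138,0,0],
    [0.0052,0,0.0138,0,0],
    [0,0,0,0,0],
  ],
)

```text
time: 11.0
tool_pos: [0.5957, 0.1334, 0.0796]
tcp_rot: [-2.175, -2.264, 0.003]
wrist_force: [-0.3, -0.5, 0.1]
width: 0.001
```

play_rows(
  motion=[
    [0.009,0,0.002,0,0],
    [0.001,0,0.009,0,0],
    [0,0,0.008,0,0],
    [0,0,0.006,0,0],
    [0,0,0.002,0,0],
  ],
)

```text
time: 11.62
tool_pos: [0.5961, 0.143, 0.0539]
tcp_rot: [-2.176, -2.265, 0.002]
wrist_force: [-4.1, -0.3, 9.1]
width: -0.002
```

play_rows(
  motion=[
    [0,0,0.0,0,0],
  ],
)

```text
time: 11.75
tool_pos: [0.5963, 0.1429, 0.0541]
tcp_rot: [-2.176, -2.265, 0.001]
wrist_force: [0.1, 0.8, -1.1]
width: 0.0
```

play_rows(
  motion=[
    [0,0,0.0015,0,0],
    [0,0,0,0,0],
    [0,0,-0.05,0,0],
    [0,0,-0.06,0,0],
    [0,0,-0.06,0,0],
  ],
)

```text
time: 12.38
tool_pos: [0.596, 0.1429, 0.2241]
tcp_rot: [-2.176, -2.265, 0.001]
wrist_force: [1.0, -0.5, 0.3]
width: 0.001
```

play_rows(
  motion=[
    [-0.039,-0.0379,0,0,40],
    [-0.039,-0.0379,0,0,60],
    [-0.039,-0.0379,0,0,70],
    [-0.039,-0.0379,0,0,70],
    [-0.039,-0.0379,0,0,70],
  ],
)

```text
time: 13.0
tool_pos: [0.4135, -0.0604, 0.2228]
tcp_rot: [2.175, 2.266, -0.0]
wrist_force: [0.8, -1.0, 1.0]
width: 0.818
```

play_rows(
  motion=[
    [0,0,0,0,70],
    [0,0,0,0,70],
  ],
)

```text
time: 13.25
tool_pos: [0.4153, -0.0593, 0.2231]
tcp_rot: [2.177, 2.264, 0.002]
wrist_force: [-0.2, -0.6, -0.1]
width: 0.824
```

Run:
```python
from h import *
im,ci=snap('wrist','w4.png');s=read_state();print(s['time'],s['tool_pos'],R.from_rotvec(s['tcp_rot']).as_matrix().round(3).tolist())
sd,cd=snap('side','s4.png')
a=cv2.resize(im,None,fx=1.25,fy=1.25);b=cv2.resize(sd[130:230,280:420],(280,200),interpolation=cv2.INTER_CUBIC)
a[300:500,0:280]=b
cv2.imwrite('pics/w4m.png',a[:,:,::-1])
```

```text
13.3 [ 0.4156356  -0.05891451  0.2230861 ] [[-0.04, 0.999, 0.001], [0.999, 0.04, 0.0], [0.0, 0.001, -1.0]]
```

View pics/w4m.png

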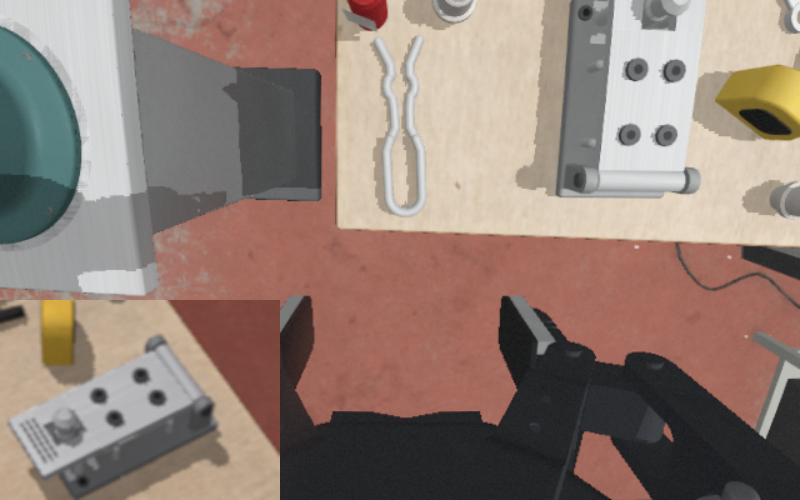

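The inset shows the leaf shut, with the stud sticking through its slot. The large clip is at about (405,130), with its eye's rear end at (405,215), its tips at (378,40) and (420,40), and the bottle beside the tips.

Run:
```python
from h import *
im=cv2.imread('pics/w4.png');ci=camera_info('wrist')
hsv=cv2.cvtColor(im,cv2.COLOR_BGR2HSV);g=hsv[:,:,1]
m=np.zeros(g.shape,np.uint8);m[28:176,285:350]=(g[28:176,285:350]<40)
k=cv2.connectedComponentsWithStats(m)
i=1+np.argmax(k[2][1:,4]);m=(k[1]==i);print(k[2][i])
rows=range(112,176,4);pts=[]
for y in rows:
    x=np.where(m[y])[0]
    if len(x): print(y,x.min(),x.max()); pts.append([(x.min()+x.max())/2,y])
ys=np.where(m)[0];print('rear row',ys.max(),np.where(m[ys.max()])[0].mean())
rear=onz(ci,[[np.where(m[ys.max()])[0].mean(),ys.max()+.5]],.008)[0]
W=onz(ci,[p for p in pts if 120<=p[1]<=160],.010);
d=np.polyfit(W[:,1],W[:,0],1);print('axis from eye slope',d, np.degrees(np.arctan2(1,d[0])))
top=[[np.where(m[y])[0].min(),np.where(m[y])[0].max(),y] for y in (32,34,36,60,80)]
print(top); T=onz(ci,[[(a+b)/2,y] for a,b,y in top],.004);print(T)
print('rear',rear,'eye mids',W[[0,-1]])
L=onz(ci,[[np.where(m[140])[0].min()-.5,140],[np.where(m[140])[0].max()+.5,140]],.008);print('width',np.linalg.norm(L[1]-L[0]))
```

```text
[ 299   28   49  146 2749]
112 308 337
116 307 338
120 306 339
124 305 340
128 306 340
132 306 340
136 306 347
140 306 346
144 307 345
148 307 347
152 307 340
156 307 340
160 308 340
164 309 339
168 312 336
172 317 331
rear row 173 324.5
axis from eye slope [-0.0866279   0.41298556] 94.95105283067896
[[np.int64(299), np.int64(339), 32], [np.int64(299), np.int64(338), 34], [np.int64(300), np.int64(337), 36], [np.int64(308), np.int64(332), 60], [np.int64(310), np.int64(338), 80]]
[[0.40486547 0.08752844 0.004     ]
 [0.40441286 0.08551774 0.004     ]
 [0.40448875 0.08352508 0.004     ]
 [0.40701931 0.05938229 0.004     ]
 [0.41217031 0.03892882 0.004     ]]
rear [ 0.41699892 -0.06388302  0.008     ] eye mids [[ 0.41228496 -0.0037076   0.01      ]
 [ 0.41576529 -0.04795571  0.01      ]]
width 0.046033688489382926
```

play_rows(
  motion=[
    [0.0339,-0.0007,0.05,-0.0064,70],
    [0,0,0.06,0,70],
    [0,0,0.06,0,70],
    [0,0,0.038,0,70],
    [0,0,0.0095,0,70],
  ],
)

```text
time: 13.98
tool_pos: [0.4107, -0.0242, 0.0026]
tcp_rot: [-2.124, -2.307, 0.006]
wrist_force: [0.5, 1.2, 0.2]
width: 0.82
```

play_rows(
  motion=[
    [0,0,0,0,70],
    [0,0,0,0,25],
    [0,0,0,0,25],
    [0,0,0,0,25],
    [0,0,0,0,25],
  ],
  squeeze=90,
)

```text
time: 14.6
tool_pos: [0.4149, -0.0256, 0.0078]
tcp_rot: [2.128, 2.307, 0.004]
wrist_force: [-2.3, 0.7, 8.5]
width: 0.412
```

play_rows(
  motion=[
    [0,0,0,0,25],
    [0,0,0,0,25],
    [0,0,0,0,25],
  ],
)

```text
time: 14.98
tool_pos: [0.4149, -0.0256, 0.0078]
tcp_rot: [2.128, 2.307, 0.004]
wrist_force: [-2.2, 1.1, 9.5]
width: 0.412
```

play_rows(
  motion=[
    [0,0,-0.05,0,25],
    [0,0,-0.05,0,25],
    [0,0,-0.05,0,25],
    [0,0,-0.01,0.0263,25],
    [0,0,0,0.0263,25],
  ],
)

```text
time: 15.6
tool_pos: [0.4146, -0.0257, 0.1686]
tcp_rot: [2.483, 1.917, 0.007]
wrist_force: [0.4, 0.2, -1.9]
width: 0.41
```

play_rows(
  motion=[
    [0,0,0,0.0263,25],
    [0,0,0,0.0263,25],
    [0,0,0,0.0263,25],
    [0,0,0,0.0263,25],
    [0,0,0,0.0263,25],
  ],
)

```text
time: 16.23
tool_pos: [0.4131, -0.0256, 0.1665]
tcp_rot: [3.048, 0.76, 0.003]
wrist_force: [-0.6, 0.3, -0.1]
width: 0.413
```

play_rows(
  motion=[
    [0,0,0,0.0263,25],
    [0,0,0,0.0263,25],
    [0,0,0,0.0263,25],
    [0,0,0,0,25],
  ],
)

```text
time: 16.73
tool_pos: [0.4131, -0.0256, 0.1663]
tcp_rot: [3.141, 0.0, 0.003]
wrist_force: [-0.0, 0.0, -0.3]
width: 0.409
```

Run:
```python
from h import *
im,ci=snap('wrist','w5.png');s=read_state();print(s['time'],s['tool_pos'],R.from_rotvec(s['tcp_rot']).as_matrix().round(3).tolist(),s['width'],s['q'].round(2))
T=R.from_rotvec(s['tcp_rot']).as_matrix()
print(proj(ci,[s['tool_pos']+T@[e,0,0] for e in (0,.039,.075,.116)]))
```

```text
16.775 [ 0.41311264 -0.02551791  0.16617864] [[1.0, 0.002, 0.002], [0.002, -1.0, -0.0], [0.002, 0.0, -1.0]] 0.40806808500018427 [-0.12 -0.2   2.2   0.    1.13  1.45]
[[324.32855127 249.68642207]
 [324.24455177 171.25275211]
 [324.15908647  89.08700732]
 [324.05494978 -14.96910644]]
```

View pics/w5.png

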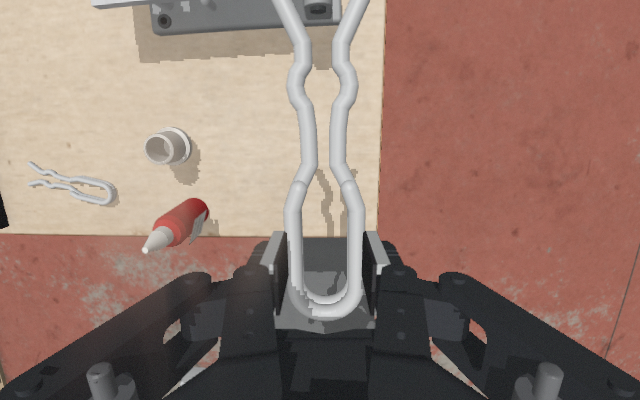

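The clip is held straight, its pocket near (323,86) in line with the tool. Next I'll stage it in front of the stud.

play_rows(
  motion=[
    [0.01,-0.045,0,0,25],
    [0.01,-0.045,0,0,25],
    [0.012,-0.0465,0,0,25],
    [0,0,0.04,0,25],
    [0,0,0.04,0,25],
  ],
)

```text
time: 17.4
tool_pos: [0.4462, 0.1121, 0.0856]
tcp_rot: [-3.141, -0.006, -0.005]
wrist_force: [-1.1, -0.7, -0.9]
width: 0.409
```

play_rows(
  motion=[
    [0,0,0.0215,0,25],
    [0,0,0,0,25],
    [0,0,0,0,25],
  ],
)

```text
time: 17.77
tool_pos: [0.4461, 0.1112, 0.0651]
tcp_rot: [-3.141, 0.0, -0.003]
wrist_force: [0.4, -0.3, -1.0]
width: 0.414
```

Run:
```python
from h import *
s=read_state();print(s['time'],s['tool_pos'],s['wrist_force'],R.from_rotvec(s['tcp_rot']).as_matrix().round(3).tolist())
im,ci=snap('wrist','w6.png');sd,cd=snap('side','s6.png');sc,cs=snap('scene','c6.png')
print(proj(ci,[[.598,.112,.077],[.598,.112,.0605]]),proj(cd,[[.598,.112,.077]]),proj(cs,[[.598,.112,.077]]))
a=cv2.resize(im[0:200,170:470],(600,400));b=cv2.resize(sd[160:230,280:370],(257,200),interpolation=cv2.INTER_CUBIC);c=cv2.resize(sc[180:250,290:380],(257,200),interpolation=cv2.INTER_CUBIC)
o=np.zeros((600,600,3),np.uint8);o[:400]=a;o[400:,:257]=b;o[400:,300:557]=c
cv2.imwrite('pics/m6.png',o[:,:,::-1])
```

```text
17.775 [0.4460868  0.11116478 0.06505597] [ 0.4144814  -0.32458605 -0.95602298] [[1.0, -0.0, 0.002], [-0.0, -1.0, 0.0], [0.002, -0.0, -1.0]]
[[ 322.09605502 -133.25155168]
 [ 322.44407546 -104.58043354]] [[311.38637395 187.75188552]] [[333.10395602 197.85074999]]
```

The viewer's limit is reached, so from here I'll go on with forces and numeric checks. I'll advance towards the neck.

play_rows(
  motion=[
    [0.015,0,0,0,25],
    [0.015,0,0,0,25],
    [0.008,0,0,0,25],
    [0,0,0,0,25],
  ],
  squeeze=110,
)

```text
time: 18.42
tool_pos: [0.4841, 0.1109, 0.0639]
tcp_rot: [-3.142, 0.003, -0.0]
wrist_force: [0.7, -0.6, -0.9]
width: 0.398
```

play_rows(
  motion=[
    [0.004,0,0,0,25],
    [0.004,0,0,0,25],
    [0.004,0,0,0,25],
  ],
)

```text
time: 18.8
tool_pos: [0.494, 0.1106, 0.0635]
tcp_rot: [3.141, -0.002, -0.004]
wrist_force: [-4.4, -2.1, -0.9]
width: 0.401
```

play_rows(
  motion=[
    [0.004,0,0,0,25],
    [0.003,0,0,0,25],
  ],
)

```text
time: 19.05
tool_pos: [0.4958, 0.1104, 0.0615]
tcp_rot: [3.14, -0.002, -0.021]
wrist_force: [-16.2, -0.9, 3.4]
width: 0.399
```

play_rows(
  motion=[
    [0.004,0,0,0,25],
    [0.004,0,0,0,25],
  ],
)

```text
time: 19.3
tool_pos: [0.4989, 0.1101, 0.0602]
tcp_rot: [3.139, -0.002, -0.037]
wrist_force: [-24.4, -0.9, 10.0]
width: 0.402
```

Run:
```python
from h import *
s=read_state();print(s['time'],s['tool_pos'],s['wrist_force'],s['torque'],R.from_rotvec(s['tcp_rot']).as_matrix().round(3).tolist())
```

```text
19.3 [0.49892552 0.11014103 0.06024901] [-24.43537257  -0.86689142   9.95852612] [0.02598778 3.81585854 0.02375684] [[1.0, -0.001, -0.024], [-0.001, -1.0, -0.002], [-0.024, 0.002, -1.0]]
```

The arm is compliant and dips under the push: the tips are pressing on the leaf (Fz 10 N). I'll raise the command, then go on.

play_rows(
  motion=[
    [0,0,-0.003,0,25],
    [0,0,-0.003,0,25],
  ],
)

```text
time: 19.55
tool_pos: [0.5015, 0.1103, 0.0662]
tcp_rot: [3.14, -0.002, -0.028]
wrist_force: [-13.0, -0.2, -0.4]
width: 0.402
```

play_rows(
  motion=[
    [0.003,0,0,0,25],
    [0.003,0,-0.0005,0,25],
  ],
)

```text
time: 19.8
tool_pos: [0.5088, 0.1104, 0.0671]
tcp_rot: [3.14, -0.002, -0.024]
wrist_force: [-12.9, -0.2, -0.4]
width: 0.399
```

play_rows(
  motion=[
    [0.003,0,0,0,25],
    [0.003,0,0,0,25],
  ],
)

```text
time: 20.05
tool_pos: [0.5193, 0.1106, 0.0688]
tcp_rot: [3.141, -0.002, -0.009]
wrist_force: [-6.3, 0.1, -0.6]
width: 0.399
```

play_rows(
  motion=[
    [0.002,0,0,0,25],
    [0.002,0,0,0,25],
  ],
)

```text
time: 20.3
tool_pos: [0.5231, 0.1106, 0.069]
tcp_rot: [3.141, -0.002, -0.011]
wrist_force: [-7.4, -0.2, -0.0]
width: 0.397
```

play_rows(
  motion=[
    [0,0,0,0,25],
  ],
)

```text
time: 20.42
tool_pos: [0.5238, 0.1107, 0.0692]
tcp_rot: [3.141, -0.002, -0.008]
wrist_force: [-5.4, -0.4, -1.5]
width: 0.398
```

play_rows(
  motion=[
    [0,0,0.002,0,25],
    [0.001,0,0.0015,0,25],
    [0,0,0,0,25],
  ],
)

```text
time: 20.8
tool_pos: [0.5246, 0.1107, 0.0662]
tcp_rot: [3.141, -0.002, -0.009]
wrist_force: [-8.4, -0.3, 3.0]
width: 0.399
```

play_rows(
  motion=[
    [0.002,0,0,0,25],
    [0,0,0,0,25],
  ],
)

```text
time: 21.05
tool_pos: [0.5254, 0.1107, 0.0659]
tcp_rot: [3.141, -0.002, -0.013]
wrist_force: [-10.9, -0.4, 2.3]
width: 0.397
```

Run:
```python
from h import *
s=read_state();print(s['time'],s['tool_pos'],s['wrist_force'])
im,ci=snap('wrist','w7.png');T=R.from_rotvec(s['tcp_rot']).as_matrix();p=s['tool_pos']
print('exp eye,pocket,tips',proj(ci,[p+T@[e,0,-.003] for e in (0,.075,.116)]).round(1).tolist(),'stud head',proj(ci,[[.598,.1112,.077],[.6095,.1112,.077],[.5865,.1112,.077]]).round(1).tolist())
g=cv2.cvtColor(im,cv2.COLOR_RGB2GRAY)
b=g[0:200:6,250:400:5]
for i,r in enumerate(b): print(i*6,' '.join('%3d'%v for v in r))
```

```text
21.05 [0.52537687 0.11068647 0.06588157] [-10.91854915  -0.44651228   2.3035839 ]
exp eye,pocket,tips [[324.4, 252.4], [324.4, 88.5], [324.5, -18.1]] stud head [[322.9, 93.5], [322.9, 62.8], [323.0, 123.0]]
0 174 176 178 176 133 165 188 160 142 176 175 173 178 179 177 174 173 174 176 175 175 173 189 160 120 174 175 174 171 171
6 177 175 178 181 179 155 173 178 148 172 170 167 168 171 176 174 173 176 175 179 157 177 178 142 124 140 130 127 135 136
12 175 178 177 176 176 127 162 189 163 132 139 142 113 118 148 150 155 162 165 167 172 189 156 113 134 189 189 189 190 189
18 192 189 189 193 192 135 145 169 184 154 188 186 186 185 186 185 185 186 185 164 178 175 138 128 132 188 187 188 185 185
24 194 189 189 192 191 191 131 158 180 168 139 190 190 190 190 189 189 189 182 174 186 154 101 129 186 187 186 187 187 187
30 193 190 190 191 191 191 134 136 166 185 159 175 188 189 190 188 189 187 166 182 172 133 138 135 191 188 190 189 188 189
36 192 190 188 189 191 194 189 132 155 175 174 147 188 186 187 186 188 160 173 185 149  96 134 173 186 188 189 188 187 188
42 192 190 136 190  85 194 187 131
[... 2603 characters left out ...]
 163 179 167 125 182 183 129 167 175 158 180 181 177 175 177 175 169 139 113  90
174 161 148 147 144 129 126 125 123 127 128 173 178 146  57  54  55  92 145 175 169 144  94  91  91  93  93  91  92  89  91
180 175 176 180 142 128 127 127 127 125 160 172 161 109 105 114 127 129 126 160 174 144 120 127 128 127 128 131 128 129 127
186 173 176 175 174 128 128 126 128 131 173 171 130 126 123 125 125 127 124 125 171 184 153 128 127 127 129 125 127 127 125
192 170 173 169 169 123 125 126 128 162 178 166 117 125 123 126 127 126 124 126 162 177 160 124 127 125 123 125 123 124 124
198 168 171 172 168 123 126 128 124 172 179 151 126 125 127 127 131 128 128 121 144 175 169 142 123 125 126 124 127 125 124
```

The pixel scan shows the bulge of the legs (rows 78–96) round the stud head (rows 68–110), and the throat (rows 48–60) past it, so the clip has snapped in. I'll unload, release and back off.

play_rows(
  motion=[
    [-0.003,0,0,0,25],
    [-0.002,0,0,0,25],
    [0,0,0,0,60],
    [0,0,0,0,66],
    [0,0,0,0,66],
  ],
)

```text
time: 21.72
tool_pos: [0.5247, 0.1111, 0.0673]
tcp_rot: [-3.141, 0.002, -0.002]
wrist_force: [0.2, -0.1, -0.2]
width: 0.774
```

play_rows(
  motion=[
    [0,0,0,0,66],
    [0,0,-0.02,0,66],
    [0,0,-0.04,0,66],
    [0,0,-0.05,0,66],
    [0,0,0,0,66],
  ],
)

```text
time: 22.35
tool_pos: [0.5279, 0.1116, 0.1823]
tcp_rot: [-3.14, 0.002, -0.016]
wrist_force: [-0.8, 0.1, 0.2]
width: 0.774
```

play_rows(
  motion=[
    [0,0,0,0,66],
    [0,0,0,0,66],
    [0,0,0,0,66],
  ],
)

```text
time: 22.72
tool_pos: [0.523, 0.1108, 0.1752]
tcp_rot: [3.141, -0.002, -0.005]
wrist_force: [-0.9, 0.7, -0.5]
width: 0.773
```

Run:
```python
from h import *
s=read_state();print(s['time'],s['tool_pos'],s['wrist_force'],s['width'])
im,ci=snap('wrist','w8.png')
S=[.598,.1112]
print('expected: stud head',proj(ci,[[*S,.077]]).round(),'tips+41',proj(ci,[[S[0]+.041,S[1],.0605]]).round(),'throat',proj(ci,[[S[0]+.015,S[1],.0605]]).round(),'eye rear',proj(ci,[[S[0]-.114,S[1],.064]]).round(),'eye c',proj(ci,[[S[0]-.075,S[1],.064]]).round())
g=cv2.cvtColor(im,cv2.COLOR_RGB2GRAY)
for y in range(20,250,7): print(y,' '.join('%3d'%v for v in g[y,270:380:4]))
```

```text
22.725 [0.52300727 0.11076547 0.17523697] [-0.875379    0.68057472 -0.47371388] 0.7730634665005828
expected: stud head [[324.  98.]] tips+41 [[324.  42.]] throat [[324.  78.]] eye rear [[324. 236.]] eye c [[324. 192.]]
20 178 182 181 184 180 178 180 181 182 181 180 175 178 179 176 175 178 177 182 181 182 179 181 181 176 178 178 157
27 183 181 176 178 181 179 176 180 182 185 181 182 182 178 177 180 178 180 179 174 178 179 181 178 179 178 181 180
34 180 177 174 178 179 178 179 181 184 181 178 180 178 180 180 178 180 177 173 175 176 175 173 174 173 175 178 180
41 178 178 180 182 185 183 167 187 145 179 173 171 174 179 176 179 180 182 169 177 168 178 164 158 153 154 152 150
48 177 176 175 181 179 180 167 163 174 137 143  90  88 133 146 145 145 146 176 172 111 143 143 142 143 144 144 147
55 190 193 191 196 191 192 196 158 167 168 165 187 188 187 189 189 188 175 176 125 152 187 188 190 190 189 190 188
62 190 193 192 194 189 192 195 162 126 171 164 185 189 189 188 190 169 176 138 138 138 191 192 192 192 192 190 190
69 190 193 128 195 104 191  85 191 137 140 174 159 192 190 191 156 177 148 1
[... 2234 characters left out ...]
 174
209 174 176 172 171 172 170 174 176 154 178 137 120 122 172 176 173 173 155 175 141 178 177 174 174 177 176 175 178
216 176 178 178 176 176 176 175 173 174 165 163 134 161 154 155 171 148 176 155 173 178 175 173 177 176 175 178 176
223 170 172 174 173 175 173 171 174 175 175 149 175 178 189 192 186 177 133 127 174 174 171 176 177 178 174 170 174
230 174 173 173 175 176 176 179 179 179 181 180 130 127 131 129 128 132 129 132 180 183 183 179 178 177 174 174 179
237 173 173 172 174 175 171 173 175 177 150 185 188 197 152 143 120 125 127 176 170 171 173 173 178 177 176 176 179
244 174 171 173 174 173 179 178 176 164 162 130 133 134 131 124 170 119 179 177 176 176 174 176 177 180 179 180 180
```

```bash
python3 -c "
from workcell import *
print(finish_job())"
```

```text
the job is handed in; nothing more can be done
None
```

I laid the cover in the nest, swung the leaf shut, pushed the large clip onto the stud's neck and handed the job in at about 23 s. The hand-in gives no verdict.

**Cover:** a close wrist picture showed it lying between all six dowels. It went down without touching the dowels, and the tool height when it was released matched the 18 mm seat.

**Leaf:** the shut fingers came to rest on it at 54 mm, its shut height, and a side picture confirmed it. I did not measure its angle again after the clip went on.

**Clip:**
- **Pushing it on:** the first push dipped and pressed the tips on the leaf (24 N sideways, 10 N upward). After I raised the tool, it went on at about 13 N, and the force then fell to 5–6 N.
- **After release:** pixel scans put the tips within 1 pixel and the throat within 2 of where a seated clip should show, with the legs sprung back.
- **One disagreement:** the rear of the eye showed about 9 pixels nearer the stud than expected for a level clip. The likely cause is the eye sagging past the leaf's edge. From the gap round the neck I estimate a tilt of at most 0.12 rad, within the 0.25 allowed, but I did not measure it.

I had used all 12 picture views before pushing the clip on, so those last checks are numeric only. I kept the moves clear of the small clip, bottle, cup, spanner and tape measure, but did not check their positions at the end.

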